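# Load the sandpaper roll onto the empty dispenser spindle

### The arm

A 6-joint arm with a two-finger parallel gripper is mounted at the origin on the work surface. World frame = base frame: x ahead of the robot, y to its left, z up, the work surface at z = 0. Lengths are in m, angles in rad, forces in N, time in s.
With the tool pointing down it reaches from about 0.3 to 0.875 m from the base axis. Payload 6.4 kg.
Tool frame: the origin (TCP) lies midway between the tips of the shut fingers; the grasp point (between the pads) lies 19 mm behind it; y points along the fingers, z is the direction in which the jaws open and shut, and the axes are right-handed (so a half turn about y gives the same grasp; the last joint's range is limited). The gripper opens to 85 mm and grips with 20 to 120 N. Pads are 22 mm wide; open, the fingers measure 114 mm over their backs; the gripper's body (76 mm by 85 mm) begins 54 mm behind the grasp point. The pads swing forward as they close: fully open they stand 13 mm farther back than shut.
Start: joints at [1.052, 0.181, 1.607, -0, 1.354, -0.206], TCP at [0.177, 0.547, 0.231] pointing down, gripper open.
Joint ranges: [-2.99, 2.99], [-0.89, 2.07], [0.3, 2.58], [-1.14, 4.28], [0, 2.63], [-3.12, 3.12]. Speed limits (rad/s): [2.57, 2.57, 3.01, 3.14, 3.14, 3.14].

### API

Orientations are given as a 3x3 rotation matrix whose columns are the frame's x, y, z axes.
In Python, from plant import bot gives the robot as it stands.
- The arm moves only by the tool send_rows, never from a script. Its argument "motion" is a list of rows, each an object of numbers: "x", "y", "z": the shift along the tool's x, y, z in cm; "spin": the turn about the tool's y in degrees. A call has 1 to 5 rows; each row shifts and turns the commanded pose from where the row before left it, along the tool's axes as they then stand; what a row does not reach is not made up. A row lasts 1/10 s, in which the tool goes at most 50 mm and 8.59 degrees, less where a joint would pass 70% of its speed; a pose out of reach is approached as far as the arm can. A call is refused whole if a number of a shift passes 5 or a number of a turn 8.59, either way. A call with a gripper value outside its range is refused whole. "claw" is the finger opening in cm, from 0 to 8.54, set as the call begins (left out, the last holds). The fingers move at their own pace and stop on an object; "newtons" is the grip in N (left out, the last holds). Time passes only in rows, so rows that do not move let the fingers close. It gives the time, the measured TCP pose, the force and the opening at its end, in the units of the state.
- bot.get_state(): the state, without advancing time (a new reading comes with each control period).
- bot.read_camera(name): name is "side" or "top"; returns the picture (384x512x3 uint8, red, green, blue); there is no depth.
- bot.get_calibration(name): a dict with "vfov" (degrees; the focal length in pixels is half the picture's height over the tangent of half this angle, whatever the lens; pixels are square), "cx", "cy" (the principal point, pixels), "distortion" ([k1, k2, p1, p2, k3] as OpenCV has them; the pictures are not rectified), "cam_to_world" (4x4, takes a point from camera to world coordinates). Camera axes: x right, y up, looking along -z (the intrinsics and any distortion apply to the point x, -y, -z); pixel columns grow to the right and rows downward; lengths in m; the calibration is good to about 2 mm. A picture is of the moment at which its call begins. get_calibration takes no time and is no camera call.
- bot.hand_in(): hands the job in, once; it reports no verdict.
The state is a dict: "time_s": time; "joints": joint angles; "joint_velocities": joint speeds; "joint_torque": joint torques, N m; "position": TCP position; "ee_rot": TCP orientation; "contact_force": force on the tool from outside, world axes, zero at the start; "wrist_torque": the same for the moment, N m; "opening": finger opening in m.
Only numpy, scipy, OpenCV 4.12 (cv2) and the standard library are available. Lean on these libraries where they do the work, as an engineer would, in place of code of your own. Each camera call takes 0.05 s, during which the arm holds its last target.

### The job

At the sanding bench, load the fresh wide roll of sandpaper (the tall, full one, not the narrow roll and not the bare cardboard core) onto the empty upright spindle, so that it sits flat on the stand's round base with the spindle through its core. Lower it on rather than dropping it, let go, and leave the narrow roll and the bare core where they stand.

Things in the scene. Friction and masses are not known exactly. Their poses are not given: they have to be found in the camera images.
- roll: the fresh wide sandpaper roll: a red-brown tube standing on end, 60 mm outer diameter, 70 mm tall, with a 38 mm bore right through (cardboard lining), wall 11 mm; loose, about 0.13 kg. Origin: centre of its underside; z is its axis, up. Round, so its yaw does not matter; grip it from above across its outside diameter.
- stand: the empty stand, fixed: a dark round steel base, 110 mm diameter, 12 mm thick, with a bare upright 14 mm spindle on its axis, its tapered tip 92 mm above the bench (10 mm above a seated wide roll). Origin: centre of the base's underside, on the bench; z up. A like stand, already loaded with a wide roll, is 250 mm or more away on the other side (left/right); a 36 mm tall sanding block lies between.
- narrow_roll: the narrow sandpaper roll, to be left alone: same red-brown paper, 60 mm outer diameter and 38 mm bore, but only 28 mm tall; stands on end. Origin: centre of its underside; z up.
- core: a bare cardboard core, to be left alone: thin tube 44 mm outer diameter, 38 mm bore, 70 mm tall, on end. Origin: centre of its underside; z up. The wide roll, narrow roll and core stand in a row in front of the stands, in any order, centres at least 110 mm apart.

How it is judged:
At the end, for the whole second after the job is handed in: The wide roll is on the empty stand's spindle: its axis within 16 mm of the spindle's, its underside within 5 mm of the base's top, upright within 0.1 rad, at rest and let go. The narrow roll and the bare core still stand upright within 30 mm of where they began (horizontal distance between roll and stand below 0.016 m and z of roll in the frame of stand between 0.006 and 0.017 m and angle between roll's own z axis and vertical below 0.1 rad and linear speed of roll below 0.03 m/s and distance of each of narrow_roll, core from where it was at the start of the episode below 0.03 m and angle between each of narrow_roll, core's own z axis and vertical below 0.3 rad); the robot touches nothing.
It fails at once if the wide roll is dropped (falls freely, out of the fingers, faster than 0.6 m/s, a fall of about 18 mm) (linear speed of roll above 0.6 m/s and contact force between the fingers and roll below 0.3 N).
It fails at once if the narrow roll or the bare core is moved more than 30 mm (distance of any of narrow_roll, core from where it was at the start of the episode above 0.03 m).
It also fails if it takes over 40 s, if anything falls off the work surface, if the arm or the gripper's body presses on something with over 40 N, if the wrist force passes 120 N, or if a joint passes its speed limit or range.

## Working session

There is one attempt and no reset: what is moved stays moved. The work goes in short steps, Python scripts to look and compute and a tool call to move; the robot and the scene stay as the last step left them, time stands still between calls to the robot, and variables do not carry over. Pictures are saved under pics/ and viewed, and the job is handed in when it is done.

Besides the shell and the picture viewer there is one more tool, called after ">>>" by a JSON object that holds its "name" and its "arguments". send_rows: Moves the arm, as the interface text tells. Its arguments: {"type":"object","properties":{"motion":{"type":"array","items":{"type":"object","properties":{"x":{"type":"number"},"y":{"type":"number"},"z":{"type":"number"},"spin":{"type":"number"}}}},"claw":{"type":"number"},"newtons":{"type":"number"}},"required":["motion"]}

```bash
mkdir -p pics; ls
python3 - <<'E'
from plant import bot
import cv2,numpy as np
for n in("side","top"):
    c=bot.get_calibration(n);print(n,{k:np.round(v,4).tolist() for k,v in c.items()})
    im=bot.read_camera(n);np.save(f'pics/{n}0.npy',im);cv2.imwrite(f'pics/{n}0.png',im[:,:,::-1])
s=bot.get_state()
print(s['time_s'],s['position'],np.round(s['ee_rot'],3),s['opening'])
E
```

```text
pics
side {'vfov': 51.4143, 'cx': 254.9367, 'cy': 187.1351, 'distortion': [-0.0311, 0.0, 0.0, 0.0, 0.0], 'cam_to_world': [[0.9897, 0.0969, -0.105, 0.4456], [-0.1414, 0.5596, -0.8166, -0.776], [-0.0204, 0.8231, 0.5676, 0.5656], [0.0, 0.0, 0.0, 1.0]]}
top {'vfov': 52.1094, 'cx': 256.0578, 'cy': 198.7043, 'distortion': [-0.0528, 0.0, 0.0, 0.0, 0.0], 'cam_to_world': [[0.0117, 0.9976, -0.0682, 0.5049], [-0.9991, 0.0144, 0.0387, 0.0036], [0.0396, 0.0677, 0.9969, 0.7254], [0.0, 0.0, 0.0, 1.0]]}
0.1 [0.17667334 0.5466726  0.23049001] [[ 0.951 -0.001  0.308]
 [-0.308 -0.001  0.951]
 [-0.    -1.    -0.002]] 0.08548441786868904
```

View pics/side0.png

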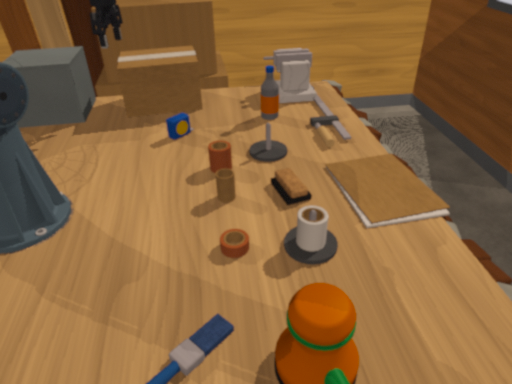

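View pics/top0.png

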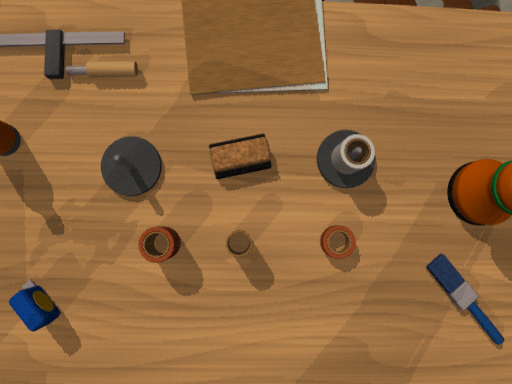

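The top view shows the wide roll at (159,244), the core at (238,242), the narrow roll at (338,241), and the empty stand base at (131,166) with the spindle leaning up-left in the image. The side view agrees: roll at (220,156), base at (268,150). Next I measure them.

```bash
cat > h.py <<'E'
import cv2,numpy as np
from plant import bot
def K(c):
    f=192/np.tan(np.radians(c['vfov']/2));return np.array([[f,0,c['cx']],[0,f,c['cy']],[0,0,1.]])
def ray(n,uv):
    c=bot.get_calibration(n);T=np.array(c['cam_to_world'])
    p=cv2.undistortPoints(np.array(uv,float).reshape(-1,1,2),K(c),np.array(c['distortion'])).reshape(-1,2)
    d=np.c_[p[:,0],-p[:,1],-np.ones(len(p))]@T[:3,:3].T
    return T[:3,3],d
def plane(n,uv,z):
    o,d=ray(n,uv);return o+d*((z-o[2])/d[:,2])[:,None]
def proj(n,P):
    c=bot.get_calibration(n);T=np.array(c['cam_to_world']);q=(np.atleast_2d(P)-T[:3,3])@T[:3,:3]
    q=q*[1,-1,-1];return cv2.projectPoints(q.reshape(-1,1,3),np.zeros(3),np.zeros(3),K(c),np.array(c['distortion']))[0].reshape(-1,2)
def blobs(m,amin=80):
    cs,_=cv2.findContours(m.astype(np.uint8)*255,cv2.RETR_EXTERNAL,cv2.CHAIN_APPROX_NONE)
    return [c for c in cs if cv2.contourArea(c)>amin]
def circ(P):
    A=np.c_[2*P[:,:2],np.ones(len(P))];s=np.linalg.lstsq(A,(P[:,:2]**2).sum(1),rcond=None)[0]
    r=np.sqrt(s[2]+s[0]**2+s[1]**2);return s[:2],r,np.std(np.linalg.norm(P[:,:2]-s[:2],axis=1)-r)
E
python3 - <<'E'
from h import *
for n in("top","side"):
    im=np.load(f'pics/{n}0.npy');hsv=cv2.cvtColor(im,cv2.COLOR_RGB2HSV)
    H,S,V=[hsv[...,i].astype(int) for i in range(3)]
    red=((H<9)|(H>172))&(S>110)&(V>60); dark=(S<70)&(V<95)
    for nm,m in(("red",red),("dark",dark)):
        for c in blobs(m):
            x,y,w,h=cv2.boundingRect(c);print(n,nm,(x,y,w,h),cv2.contourArea(c), 'mid z.07',plane(n,[[x+w/2,y+h/2]],.07 if nm=="red" else .012)[0].round(3))
    cv2.imwrite(f'pics/{n}_m.png',np.dstack([red*255,dark*255,red*0]))
for p in [(159,244),(131,166)]: 
    s=np.load('pics/top0.npy')[p[1],p[0]];print(s)
im=np.load('pics/top0.npy')[:,:,::-1]
cv2.imwrite('pics/crop.png',cv2.resize(im[110:280,80:280],None,fx=3.5,fy=3.5,interpolation=cv2.INTER_CUBIC))
E
```

```text
top dark (348, 147, 15, 15) 89.0 mid z.07 [ 0.639 -0.209  0.012]
top dark (101, 137, 60, 59) 2675.0 mid z.07 [0.609 0.204 0.012]
top dark (317, 130, 58, 58) 1452.0 mid z.07 [ 0.63  -0.19   0.012]
top dark (1, 127, 19, 29) 94.0 mid z.07 [0.652 0.428 0.012]
top dark (33, 30, 47, 48) 809.0 mid z.07 [0.82  0.353 0.012]
top dark (471, 0, 28, 9) 148.0 mid z.07 [ 0.95  -0.478  0.012]
side dark (285, 228, 52, 36) 787.0 mid z.07 [ 0.63  -0.205  0.012]
side dark (250, 141, 36, 20) 487.5 mid z.07 [0.61  0.191 0.012]
side dark (376, 120, 35, 16) 166.5 mid z.07 [1.015 0.266 0.012]
side dark (312, 116, 26, 10) 130.0 mid z.07 [0.822 0.351 0.012]
side dark (347, 94, 165, 183) 8575.5 mid z.07 [ 0.968 -0.045  0.012]
side dark (262, 71, 16, 25) 217.5 mid z.07 [0.708 0.721 0.012]
side dark (0, 46, 95, 208) 11182.5 mid z.07 [-0.022  0.313  0.012]
side dark (488, 0, 24, 14) 166.0 mid z.07 [2.56  1.932 0.012]
side dark (90, 0, 31, 47) 773.0 mid z.07 [-0.135  2.012  0.012]
[99 71 42]
[51 48 47][ WARN:0@0.505] global loadsave.cpp:1063 imwrite_ Unsupported depth image for selected encoder is fallbacked to CV_8U.
```

View pics/crop.png

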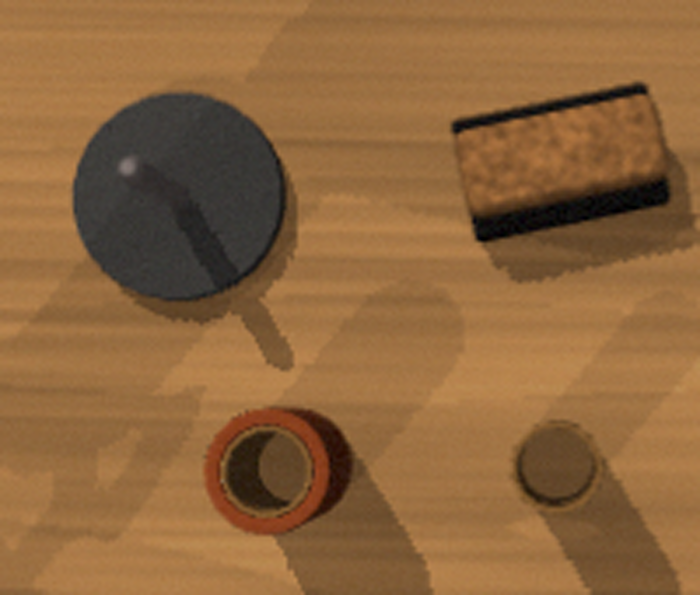

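The crop shows the rim of the roll centred near (157,244) and the spindle tip near (117,157). Next I fit circles on their planes.

Run:
```python
from h import *
im=np.load('pics/top0.npy');print(im[244,142],im[230,159],im[258,158],im[244,176])
I=im.astype(int);R,G,B=I[...,0],I[...,1],I[...,2]
def mask(im):
    I=im.astype(int);R,G,B=I[...,0],I[...,1],I[...,2];return (R>100)&(R-G>65)&(G<85)
m=mask(im)
for c in blobs(m,60):
    x,y,w,h=cv2.boundingRect(c)
    if not(200<y<280):continue
    P=c.reshape(-1,2);
    for z in(.07,.028):print((x,y,w,h),z,circ(plane('top',P,z)))
    print(cv2.minEnclosingCircle(c))
# base
hsv=cv2.cvtColor(im,cv2.COLOR_RGB2HSV);d=(hsv[...,1]<70)&(hsv[...,2]<95)
c=[c for c in blobs(d) if cv2.contourArea(c)>2000][0]
h=cv2.convexHull(c).reshape(-1,2);print('base top',circ(plane('top',h,.012)))
print('tip top',plane('top',[[116.6,156.6]],.092))
s=np.load('pics/side0.npy')
cv2.imwrite('pics/crops.png',cv2.resize(s[90:215,195:320,::-1],None,fx=4.8,fy=4.8,interpolation=cv2.INTER_CUBIC))
```

```text
[100  47  19] [136  60  31] [141  63  31] [49 24 16]
(139, 227, 35, 35) 0.07 (array([0.47212712, 0.14322179]), np.float64(0.028086061762041974), np.float64(0.0005022042414752745))
(139, 227, 35, 35) 0.028 (array([0.47002813, 0.15216717]), np.float64(0.029885793536845503), np.float64(0.0005343850768832953))
((155.4561004638672, 244.13414001464844), 17.72651481628418)
(323, 226, 32, 32) 0.07 (array([ 0.47956446, -0.16165626]), np.float64(0.02653398121154656), np.float64(0.00046049079072473225))
(323, 226, 32, 32) 0.028 (array([ 0.47794206, -0.17224722]), np.float64(0.028234256939170078), np.float64(0.0004899986624617143))
((338.6395263671875, 241.63954162597656), 16.31329345703125)
base top (array([0.61074434, 0.20527942]), np.float64(0.0540234219012967), np.float64(0.0003660360115012202))
tip top [[0.61325124 0.20572837 0.092     ]]
```

View pics/crops.png

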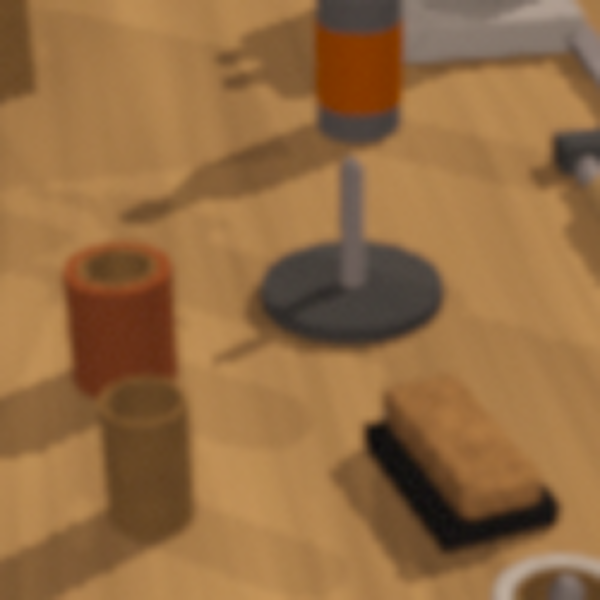

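The side crop shows the roll rim centred at about (219.8,146), the base centre at about (268.2,149), and the spindle tip at about (268,123).

Run:
```python
from h import *
o=np.array([195,90])-.4
print('side base',plane('side',[o+np.array([352,288])/4.8],.012))
print('side tip',plane('side',[o+np.array([351,159])/4.8],.092))
print('side roll top',plane('side',[o+np.array([119,269])/4.8],.07))
print('side core top',plane('side',[o+np.array([144,400])/4.8],.07))
im=np.load('pics/top0.npy')
print('top core',plane('top',[[80+556/3.5,110+463/3.5]],.07))
print('proj top->side', proj('side',[[.472,.143,.07],[.611,.2053,.012],[.6132,.2057,.092]]), o+np.array([[119,269],[352,288],[351,159]])/4.8)
```

```text
side base [[0.61074952 0.19941154 0.012     ]]
side tip [[0.6114986  0.20618068 0.092     ]]
side roll top [[0.4733041 0.1401753 0.07     ]]
side core top [[0.47621821 0.00639334 0.07      ]]
top core [[0.4767782  0.00587952 0.07      ]]
proj top->side [[218.81556642 145.16905056]
 [267.67182546 148.59254923]
 [268.36907278 122.75062484]] [[219.39166667 145.64166667]
 [267.93333333 149.6       ]
 [267.725      122.725     ]]
```

Both views agree to about 3 mm. The roll is at (0.4725, 0.142) and the spindle at (0.612, 0.205). The move to above the roll is tool x +40.6 cm, z −29.4 cm.

>>> {"name": "send_rows", "arguments": {"motion": [{"x":4,"z":-2.9},{"x":4,"z":-2.9},{"x":4,"z":-2.9},{"x":4,"z":-2.9},{"x":4,"z":-2.9}], "claw": 8.5}}

```text
schema error: expected keys x, y, z, spin
```

>>> {"name": "send_rows", "arguments": {"motion": [{"x":4,"z":-2.9},{"x":4,"z":-2.9},{"x":4,"z":-2.9},{"x":4,"z":-2.9},{"x":3,"z":-2.2}]}}

```text
schema error: expected keys x, y, z, spin
```

```bash
cat >> h.py <<'E'
def go(t):
    s=bot.get_state();R=np.array(s['ee_rot']);p=np.array(s['position']);print('t',round(s['time_s'],2),'p',p.round(4),'open',round(s['opening'],4),'F',np.round(s['contact_force'],1),'tool delta cm',((np.array(t)-p)@R*100).round(2));print(R.round(3).tolist())
E
python3 -c "
from h import *
go([.4725,.142,.12])"
```

```text
t 0.1 p [0.1767 0.5467 0.2305] open 0.0855 F [ 1.3  0.3 -0.2] tool delta cm [ 40.6   11.08 -29.38]
[[0.951, -0.001, 0.308], [-0.308, -0.001, 0.951], [-0.0, -1.0, -0.002]]
```

>>> {"name": "send_rows", "arguments": {"motion": [{"x":4,"y":0,"z":-2.9,"spin":0},{"x":4,"y":0,"z":-2.9,"spin":0},{"x":4,"y":0,"z":-2.9,"spin":0},{"x":4,"y":0,"z":-2.9,"spin":0},{"x":4,"y":0,"z":-2.9,"spin":0}], "claw": 8.5}}

```text
time_s: 0.6
position: [0.3231, 0.3459, 0.231]
ee_rot: [[0.952, -0.0, 0.307], [-0.307, -0.0, 0.952], [-0.0, -1.0, -0.0]]
contact_force: [0.6, 0.0, 0.0]
opening: 0.0852
```

>>> {"name": "send_rows", "arguments": {"motion": [{"x":4,"y":0,"z":-2.9,"spin":0},{"x":4,"y":0,"z":-2.9,"spin":0},{"x":4,"y":0,"z":-2.9,"spin":0},{"x":4,"y":0,"z":-2.9,"spin":0},{"x":3,"y":0,"z":-2.2,"spin":0}]}}

```text
time_s: 1.1
position: [0.462, 0.1553, 0.2311]
ee_rot: [[0.951, 0.0, 0.309], [-0.309, -0.0, 0.951], [0.0, -1.0, -0.0]]
contact_force: [0.1, 0.6, -0.0]
opening: 0.0849
```

```bash
python3 -c "
from h import *
go([.4725,.142,.12])"
```

```text
t 1.1 p [0.462  0.1553 0.2311] open 0.0849 F [ 0.1  0.6 -0. ] tool delta cm [ 1.4  11.11 -0.94]
[[0.951, 0.0, 0.309], [-0.309, -0.0, 0.951], [0.0, -1.0, -0.0]]
```

>>> {"name": "send_rows", "arguments": {"motion": [{"x":1.4,"y":3,"z":-1.0,"spin":0},{"x":0,"y":4,"z":0,"spin":0},{"x":0,"y":4,"z":0,"spin":0},{"x":0,"y":0,"z":0,"spin":0},{"x":0,"y":0,"z":0,"spin":0}]}}

```text
time_s: 1.6
position: [0.4707, 0.144, 0.1213]
ee_rot: [[0.952, -0.002, 0.308], [-0.308, -0.0, 0.952], [-0.002, -1.0, -0.001]]
contact_force: [0.2, -0.2, 0.7]
opening: 0.0851
```

Run:
```python
from h import *
go([.4725,.142,.026])
for n in("side","top"):
    im=bot.read_camera(n);np.save(f'pics/{n}1.npy',im)
    c=im[40:220,140:340] if n=='side' else im[130:310,60:260]
    cv2.imwrite(f'pics/{n}1.png',cv2.resize(c[:,:,::-1],None,fx=3,fy=3))
```

```text
t 1.6 p [0.4707 0.144  0.1213] open 0.0851 F [ 0.2 -0.2  0.7] tool delta cm [ 0.25  9.53 -0.13]
[[0.952, -0.002, 0.308], [-0.308, -0.0, 0.952], [-0.002, -1.0, -0.001]]
```

View pics/side1.png

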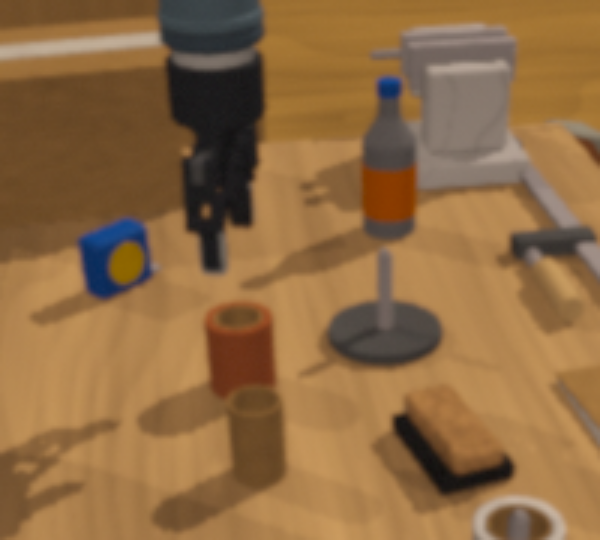

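View pics/top1.png

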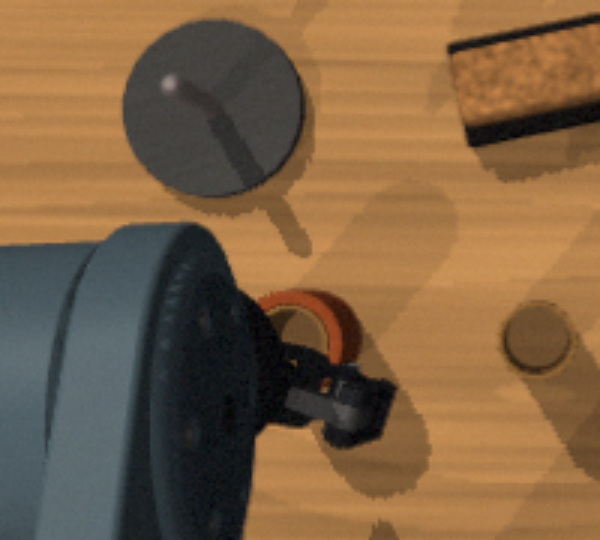

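Run:
```python
from h import *
s=bot.get_state();R=np.array(s['ee_rot']);p=np.array(s['position'])
for k in(-1,1):
    q=p+R@[0,-.013,k*.0475]; print(k,q.round(3),proj('side',[q])-[140,40],proj('top',[q])-[60,130])
print(((proj('side',[q])-[140,40])*3),(proj('top',[p+R@[0,-.013,-.0475]])-[60,130])*3)
```

```text
-1 [0.458 0.099 0.136] [[72.30973105 89.94263837]] [[115.60266768 126.13184231]]
1 [0.487 0.19  0.137] [[81.66853405 73.62905941]] [[ 55.08272957 105.56401385]]
[[245.00560216 220.88717823]] [[346.80800305 378.39552694]]
```

The predicted and seen fingertip positions agree to about 2 mm, so I descend.

>>> {"name": "send_rows", "arguments": {"motion": [{"x":0.3,"y":2.5,"z":-0.1,"spin":0},{"x":0,"y":2.5,"z":0,"spin":0},{"x":0,"y":2.5,"z":0,"spin":0},{"x":0,"y":2,"z":0,"spin":0},{"x":0,"y":0,"z":0,"spin":0}]}}

```text
time_s: 2.2
position: [0.4734, 0.1423, 0.0261]
ee_rot: [[0.952, -0.001, 0.307], [-0.307, -0.0, 0.952], [-0.001, -1.0, -0.0]]
contact_force: [0.3, 0.3, -0.6]
opening: 0.085
```

>>> {"name": "send_rows", "arguments": {"motion": [{"x":0,"y":0,"z":0,"spin":0},{"x":0,"y":0,"z":0,"spin":0},{"x":0,"y":0,"z":0,"spin":0},{"x":0,"y":0,"z":0,"spin":0},{"x":0,"y":0,"z":0,"spin":0}], "claw": 5.5, "newtons": 30}}

```text
time_s: 2.7
position: [0.4757, 0.1425, 0.0288]
ee_rot: [[0.952, 0.004, 0.308], [-0.308, 0.0, 0.952], [0.004, -1.0, 0.002]]
contact_force: [-0.8, -0.1, 5.8]
opening: 0.0601
```

>>> {"name": "send_rows", "arguments": {"motion": [{"x":0,"y":0,"z":0,"spin":0},{"x":0,"y":0,"z":0,"spin":0},{"x":0,"y":0,"z":0,"spin":0}]}}

```text
time_s: 3.0
position: [0.4757, 0.1425, 0.0288]
ee_rot: [[0.952, 0.004, 0.307], [-0.307, 0.0, 0.952], [0.004, -1.0, 0.002]]
contact_force: [-1.5, 0.6, 6.0]
opening: 0.0603
```

The jaws stopped at 60.2 mm, which matches the roll's diameter. I lift it.

>>> {"name": "send_rows", "arguments": {"motion": [{"x":0,"y":-1.5,"z":0,"spin":0},{"x":0,"y":-3,"z":0,"spin":0},{"x":0,"y":-3,"z":0,"spin":0},{"x":0,"y":-3,"z":0,"spin":0},{"x":0,"y":-1.5,"z":0,"spin":0}]}}

```text
time_s: 3.5
position: [0.4757, 0.1424, 0.1507]
ee_rot: [[0.952, 0.006, 0.307], [-0.307, 0.0, 0.952], [0.006, -1.0, 0.002]]
contact_force: [1.1, 0.4, -1.1]
opening: 0.0601
```

>>> {"name": "send_rows", "arguments": {"motion": [{"x":0,"y":0,"z":0,"spin":0},{"x":0,"y":0,"z":0,"spin":0}]}}

```text
time_s: 3.7
position: [0.4739, 0.1422, 0.1468]
ee_rot: [[0.952, 0.001, 0.308], [-0.308, 0.0, 0.952], [0.001, -1.0, 0.001]]
contact_force: [-0.2, 0.2, -3.0]
opening: 0.0602
```

Run:
```python
from h import *
go([.612,.205,.148])
for n in("side","top"):
    im=bot.read_camera(n);np.save(f'pics/{n}2.npy',im)
    c=im[40:220,140:340] if n=='side' else im[130:310,60:260]
    cv2.imwrite(f'pics/{n}2.png',cv2.resize(c[:,:,::-1],None,fx=3,fy=3))
```

```text
t 3.7 p [0.4739 0.1422 0.1468] open 0.0602 F [-0.2  0.2 -3. ] tool delta cm [11.21 -0.1  10.23]
[[0.952, 0.001, 0.308], [-0.308, 0.0, 0.952], [0.001, -1.0, 0.001]]
```

View pics/side2.png

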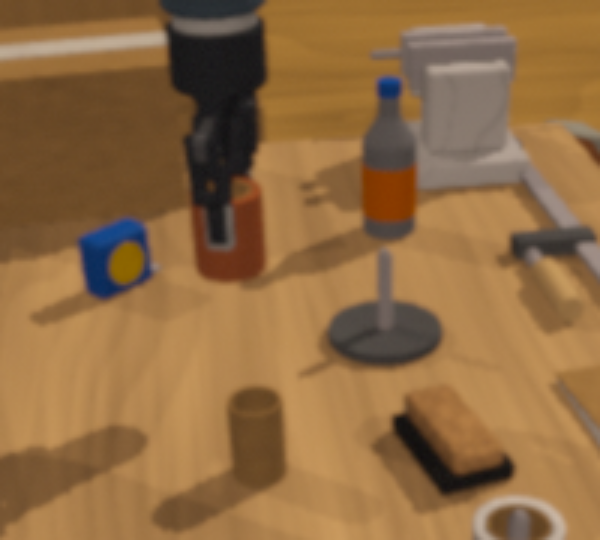

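View pics/top2.png

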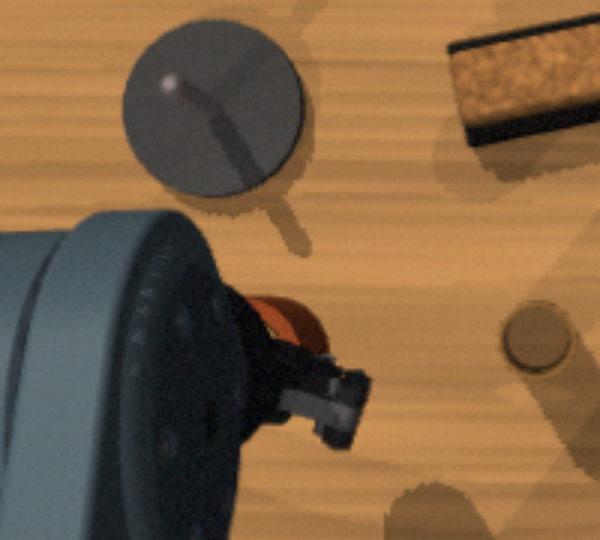

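The roll hangs upright and centred between the pads. Its underside is at about 0.12 m, above the 0.092 m tip. I move it over the spindle.

>>> {"name": "send_rows", "arguments": {"motion": [{"x":1.5,"y":0,"z":1.4,"spin":0},{"x":2.5,"y":0,"z":2.3,"spin":0},{"x":2.5,"y":0,"z":2.3,"spin":0},{"x":2.5,"y":0,"z":2.3,"spin":0},{"x":1.5,"y":0,"z":1.4,"spin":0}]}}

```text
time_s: 4.3
position: [0.6045, 0.2028, 0.1443]
ee_rot: [[0.951, -0.002, 0.308], [-0.308, -0.0, 0.951], [-0.002, -1.0, -0.001]]
contact_force: [0.1, -0.4, -0.9]
opening: 0.0601
```

>>> {"name": "send_rows", "arguments": {"motion": [{"x":0.6,"y":0,"z":0.5,"spin":0},{"x":0,"y":0,"z":0,"spin":0},{"x":0,"y":0,"z":0,"spin":0}]}}

```text
time_s: 4.6
position: [0.6093, 0.2046, 0.1451]
ee_rot: [[0.951, -0.003, 0.308], [-0.308, -0.001, 0.951], [-0.002, -1.0, -0.001]]
contact_force: [-0.0, 0.7, -2.6]
opening: 0.0602
```

Run:
```python
from h import *
go([.612,.205,.148])
for n in("side","top"):
    im=bot.read_camera(n);np.save(f'pics/{n}3.npy',im)
    c=im[40:190,180:340] if n=='side' else im[80:230,40:200]
    cv2.imwrite(f'pics/{n}3.png',cv2.resize(c[:,:,::-1],None,fx=4,fy=4))
```

```text
t 4.6 p [0.6093 0.2046 0.1451] open 0.0602 F [-0.   0.7 -2.6] tool delta cm [ 0.24 -0.29  0.12]
[[0.951, -0.003, 0.308], [-0.308, -0.001, 0.951], [-0.002, -1.0, -0.001]]
```

View pics/side3.png

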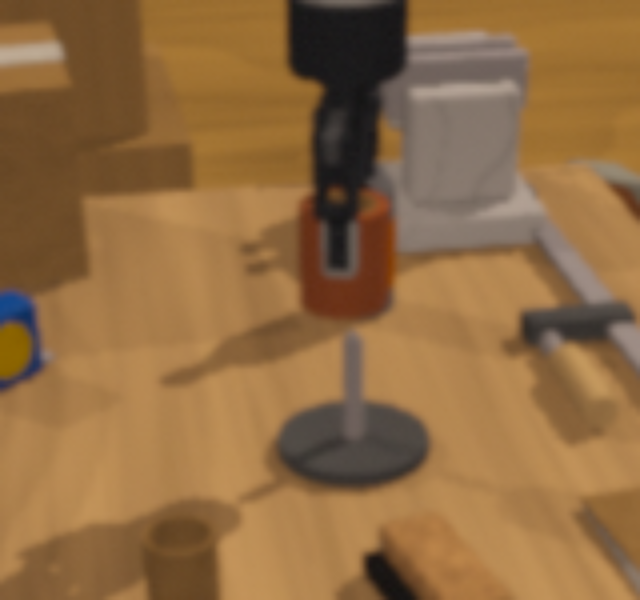

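View pics/top3.png

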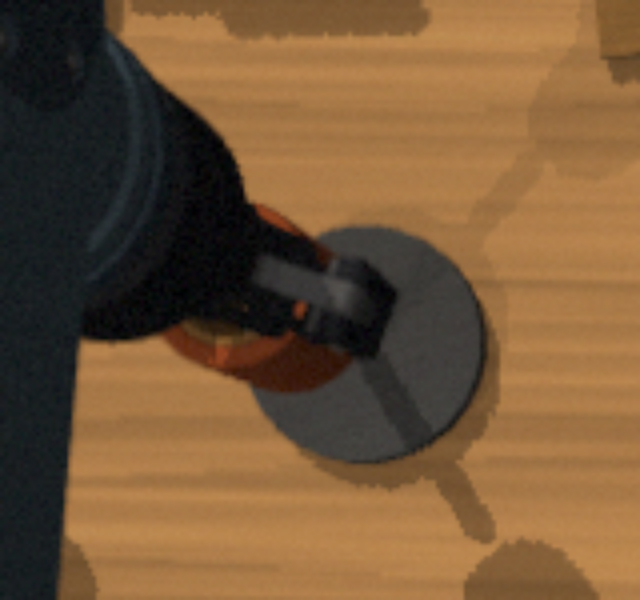

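The side crop shows the roll from columns 300 to 391 (centre 346), with the spindle at about 353. I check this against the projected spindle axis.

Run:
```python
from h import *
for x,y in((.612,.205),(.6093,.2046)):
  for z in(.012,.092,.118,.15,.188): print(x,z,((proj('side',[[x,y,z]])-[180,40])*4+2).round(1),((proj('top',[[x,y,z]])-[40,80])*4+2).round(1))
im=np.load('pics/side3.npy').astype(int);m=(im[...,0]>90)&(im[...,0]-im[...,1]>50)&(im[...,1]<85)
for r in range(86,120,2):
    c=np.where(m[r,240:290])[0]+240
    if len(c):print(r,c.min(),c.max(),end='; ')
# top: roll bottom edge
im=np.load('pics/top3.npy').astype(int);m=(im[...,0]-im[...,1]>40)&(im[...,1]<60)
cv2.imwrite('pics/m.png',cv2.resize(m[80:230,40:200].astype(np.uint8)*255,None,fx=4,fy=4))
```

```text
0.612 0.012 [[354.1 436.5]] [[364.8 341.7]]
0.612 0.092 [[353.9 333.6]] [[310.1 311.5]]
0.612 0.118 [[353.8 298.3]] [[289.3 300. ]]
0.612 0.15 [[353.7 253.6]] [[261.1 284.4]]
0.612 0.188 [[353.6 198.5]] [[223.5 263.6]]
0.6093 0.012 [[350.5 437.1]] [[365.5 347.6]]
0.6093 0.092 [[350.1 334.1]] [[310.8 318.1]]
0.6093 0.118 [[350.  298.9]] [[290.  306.9]]
0.6093 0.15 [[349.8 254.1]] [[261.9 291.7]]
0.6093 0.188 [[349.6 199. ]] [[224.3 271.3]]
88 272 274; 90 256 276; 92 255 276; 94 256 276; 96 256 278; 98 256 278; 100 256 278; 102 256 278; 104 256 278; 106 256 278; 108 256 278; 110 256 277; 112 256 276; 114 256 275; 116 257 274; 118 260 269;
```

View pics/m.png

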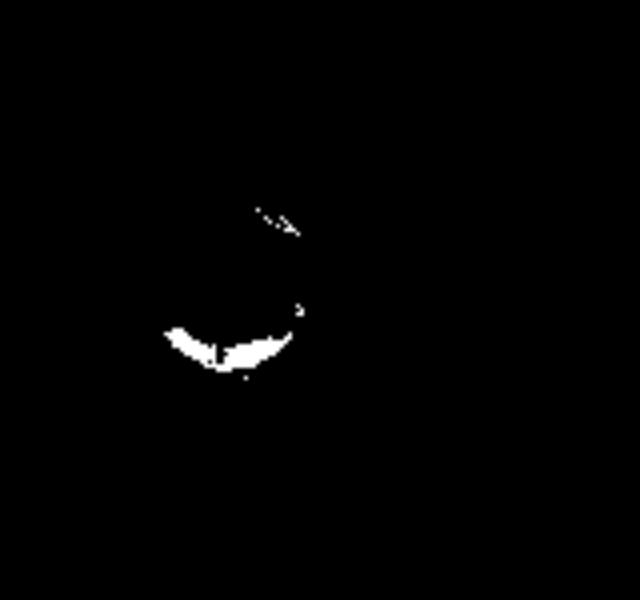

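Both views put the roll about 5 mm short in world x, so I correct by tool x +0.5, z +0.2 and then lower partway.

>>> {"name": "send_rows", "arguments": {"motion": [{"x":0.5,"y":0,"z":0.2,"spin":0},{"x":0,"y":1.5,"z":0,"spin":0},{"x":0,"y":1.5,"z":0,"spin":0},{"x":0,"y":1,"z":0,"spin":0},{"x":0,"y":0,"z":0,"spin":0}]}}

```text
time_s: 5.2
position: [0.6139, 0.2051, 0.1029]
ee_rot: [[0.951, -0.005, 0.308], [-0.308, -0.001, 0.951], [-0.005, -1.0, -0.002]]
contact_force: [0.1, -0.3, -2.0]
opening: 0.0606
```

Run:
```python
from h import *
go([.614,.206,.0405])
for n in("side",):
    im=bot.read_camera(n);np.save(f'pics/{n}4.npy',im)
    c=im[40:190,180:340]
    cv2.imwrite(f'pics/{n}4.png',cv2.resize(c[:,:,::-1],None,fx=4,fy=4))
```

```text
t 5.2 p [0.6139 0.2051 0.1029] open 0.0606 F [ 0.1 -0.3 -2. ] tool delta cm [0.01 6.24 0.11]
[[0.951, -0.005, 0.308], [-0.308, -0.001, 0.951], [-0.005, -1.0, -0.002]]
```

View pics/side4.png

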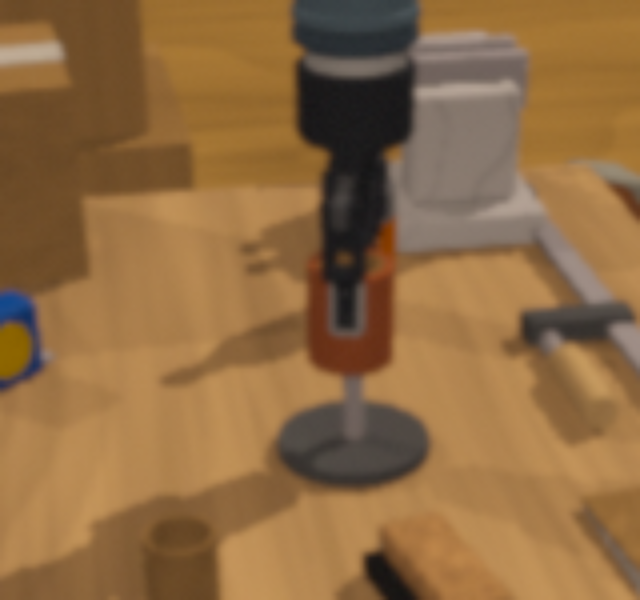

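The spindle has entered the bore (roll centre at column 350, spindle at 353) and no lateral force shows. I lower further.

>>> {"name": "send_rows", "arguments": {"motion": [{"x":0.1,"y":1.5,"z":0,"spin":0},{"x":0,"y":1.5,"z":0,"spin":0},{"x":0,"y":1.5,"z":0,"spin":0},{"x":0,"y":0.8,"z":0,"spin":0},{"x":0,"y":0,"z":0,"spin":0}]}}

```text
time_s: 5.75
position: [0.6154, 0.2048, 0.0508]
ee_rot: [[0.951, -0.004, 0.308], [-0.308, -0.001, 0.951], [-0.004, -1.0, -0.002]]
contact_force: [0.3, 0.6, -1.5]
opening: 0.0603
```

>>> {"name": "send_rows", "arguments": {"motion": [{"x":0,"y":0.3,"z":0,"spin":0},{"x":0,"y":0.2,"z":0,"spin":0},{"x":0,"y":0,"z":0,"spin":0},{"x":0,"y":0,"z":0,"spin":0}]}}

```text
time_s: 6.15
position: [0.6173, 0.2051, 0.0488]
ee_rot: [[0.951, 0.001, 0.308], [-0.308, 0.0, 0.951], [0.001, -1.0, 0.0]]
contact_force: [1.0, 0.6, -1.5]
opening: 0.0603
```

>>> {"name": "send_rows", "arguments": {"motion": [{"x":0,"y":0.2,"z":0,"spin":0},{"x":0,"y":0,"z":0,"spin":0},{"x":0,"y":0,"z":0,"spin":0}]}}

```text
time_s: 6.45
position: [0.617, 0.2051, 0.0463]
ee_rot: [[0.951, 0.0, 0.308], [-0.308, -0.0, 0.951], [0.0, -1.0, -0.0]]
contact_force: [0.3, -0.3, -1.7]
opening: 0.0607
```

Run:
```python
from h import *
go([.614,.206,.0405])
im=bot.read_camera('side');np.save('pics/side5.npy',im)
cv2.imwrite('pics/side5.png',cv2.resize(im[80:180,210:320,::-1],None,fx=5.5,fy=5.5))
```

```text
t 6.45 p [0.617  0.2051 0.0463] open 0.0607 F [ 0.3 -0.3 -1.7] tool delta cm [-0.32  0.58 -0.  ]
[[0.951, 0.0, 0.308], [-0.308, -0.0, 0.951], [0.0, -1.0, -0.0]]
```

View pics/side5.png

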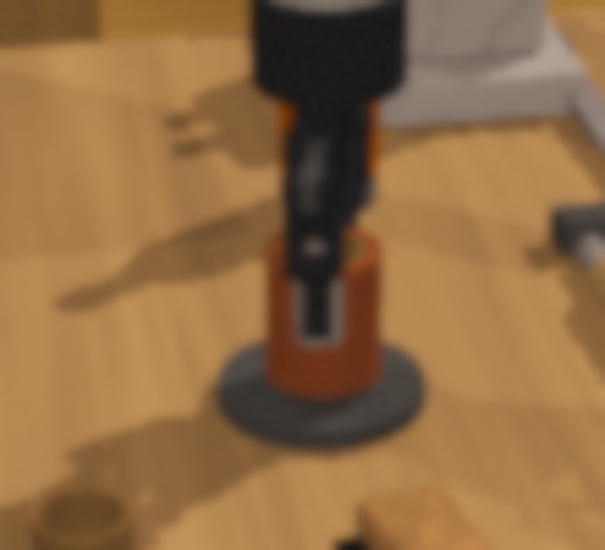

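The roll is well centred (column 324 against 321 for the base) and about 5 mm above the base. I go down in small steps until contact.

>>> {"name": "send_rows", "arguments": {"motion": [{"x":0,"y":0.2,"z":0,"spin":0},{"x":0,"y":0.1,"z":0,"spin":0},{"x":0,"y":0,"z":0,"spin":0}]}}

```text
time_s: 6.8
position: [0.6168, 0.2051, 0.0429]
ee_rot: [[0.951, -0.001, 0.308], [-0.308, -0.0, 0.951], [-0.001, -1.0, -0.0]]
contact_force: [0.9, -0.2, -0.8]
opening: 0.0601
```

>>> {"name": "send_rows", "arguments": {"motion": [{"x":0,"y":0.2,"z":0,"spin":0},{"x":0,"y":0,"z":0,"spin":0},{"x":0,"y":0,"z":0,"spin":0}]}}

```text
time_s: 7.1
position: [0.617, 0.2051, 0.0412]
ee_rot: [[0.951, -0.0, 0.308], [-0.308, -0.0, 0.951], [-0.0, -1.0, -0.0]]
contact_force: [0.3, 0.2, -1.7]
opening: 0.0603
```

>>> {"name": "send_rows", "arguments": {"motion": [{"x":0,"y":0.1,"z":0,"spin":0},{"x":0,"y":0,"z":0,"spin":0},{"x":0,"y":0,"z":0,"spin":0}]}}

```text
time_s: 7.4
position: [0.6171, 0.2051, 0.0409]
ee_rot: [[0.952, 0.0, 0.308], [-0.308, -0.0, 0.952], [0.0, -1.0, 0.0]]
contact_force: [-3.0, -0.2, 5.0]
opening: 0.0601
```

>>> {"name": "send_rows", "arguments": {"motion": [{"x":0,"y":0.1,"z":0,"spin":0},{"x":0,"y":0,"z":0,"spin":0},{"x":0,"y":0,"z":0,"spin":0}]}}

```text
time_s: 7.7
position: [0.6172, 0.2051, 0.0409]
ee_rot: [[0.952, 0.0, 0.307], [-0.307, -0.0, 0.952], [0.0, -1.0, -0.0]]
contact_force: [-6.8, -0.8, 11.6]
opening: 0.0603
```

The roll touched the base at TCP z = 0.0409 (0.0405 predicted), with force rising to 11.6 N. I back off slightly and release.

>>> {"name": "send_rows", "arguments": {"motion": [{"x":0,"y":-0.1,"z":0,"spin":0},{"x":0,"y":0,"z":0,"spin":0}]}}

```text
time_s: 7.9
position: [0.6172, 0.2051, 0.0409]
ee_rot: [[0.951, 0.0, 0.308], [-0.308, 0.0, 0.951], [0.0, -1.0, 0.0]]
contact_force: [-3.3, -0.3, 6.2]
opening: 0.0609
```

>>> {"name": "send_rows", "arguments": {"motion": [{"x":0,"y":0,"z":0,"spin":0},{"x":0,"y":0,"z":0,"spin":0},{"x":0,"y":0,"z":0,"spin":0},{"x":0,"y":0,"z":0,"spin":0},{"x":0,"y":0,"z":0,"spin":0}], "claw": 8.5}}

```text
time_s: 8.4
position: [0.617, 0.2051, 0.0401]
ee_rot: [[0.951, -0.0, 0.308], [-0.308, -0.0, 0.951], [-0.0, -1.0, -0.0]]
contact_force: [-0.4, 0.7, -0.3]
opening: 0.0846
```

Run:
```python
from h import *
go([.614,.206,.0405])
im=bot.read_camera('side');np.save('pics/side6.npy',im)
cv2.imwrite('pics/side6.png',cv2.resize(im[80:180,210:320,::-1],None,fx=5.5,fy=5.5))
```

```text
t 8.4 p [0.617  0.2051 0.0401] open 0.0846 F [-0.4  0.7 -0.3] tool delta cm [-0.31 -0.04 -0.  ]
[[0.951, -0.0, 0.308], [-0.308, -0.0, 0.951], [-0.0, -1.0, -0.0]]
```

View pics/side6.png

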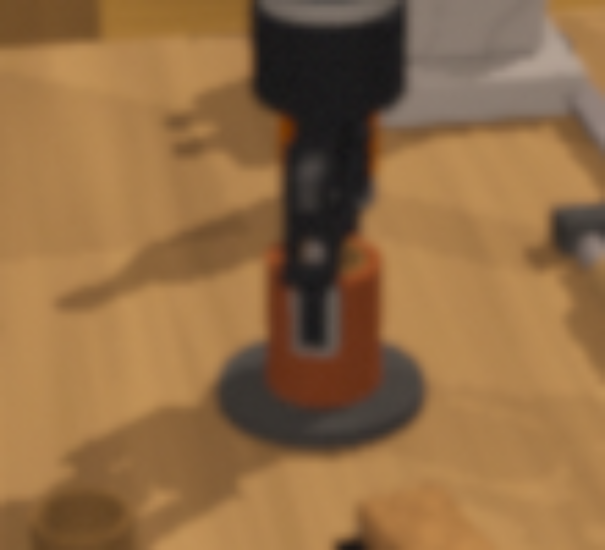

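The gripper is open and the roll is seated upright on the base. I retreat straight up, then move back toward the robot.

>>> {"name": "send_rows", "arguments": {"motion": [{"x":0,"y":-1,"z":0,"spin":0},{"x":0,"y":-2,"z":0,"spin":0},{"x":0,"y":-3,"z":0,"spin":0},{"x":0,"y":-3,"z":0,"spin":0},{"x":0,"y":-3,"z":0,"spin":0}]}}

```text
time_s: 8.95
position: [0.6171, 0.2051, 0.1623]
ee_rot: [[0.951, 0.001, 0.308], [-0.308, 0.0, 0.951], [0.001, -1.0, 0.0]]
contact_force: [-1.0, -0.1, 0.1]
opening: 0.0847
```

>>> {"name": "send_rows", "arguments": {"motion": [{"x":0,"y":-3,"z":0,"spin":0},{"x":-3,"y":-2,"z":2,"spin":0},{"x":-4,"y":0,"z":2.5,"spin":0},{"x":-4,"y":0,"z":2.5,"spin":0},{"x":-4,"y":0,"z":2.5,"spin":0}]}}

```text
time_s: 9.45
position: [0.5026, 0.3427, 0.2116]
ee_rot: [[0.951, 0.001, 0.308], [-0.308, 0.001, 0.951], [0.001, -1.0, 0.001]]
contact_force: [0.4, -0.8, -0.2]
opening: 0.0851
```

>>> {"name": "send_rows", "arguments": {"motion": [{"x":-4,"y":0,"z":2.5,"spin":0},{"x":-4,"y":0,"z":2.5,"spin":0},{"x":-4,"y":0,"z":2.5,"spin":0},{"x":0,"y":0,"z":0,"spin":0},{"x":0,"y":0,"z":0,"spin":0}]}}

```text
time_s: 9.95
position: [0.4116, 0.4508, 0.2111]
ee_rot: [[0.952, 0.001, 0.305], [-0.305, 0.0, 0.952], [0.001, -1.0, 0.001]]
contact_force: [0.1, -0.8, 0.9]
opening: 0.0852
```

Run:
```python
from h import *
go([.614,.206,.0405])
for n in("side","top"):
    im=bot.read_camera(n);np.save(f'pics/{n}7.npy',im);cv2.imwrite(f'pics/{n}7.png',im[:,:,::-1])
im=np.load('pics/top7.npy').astype(int);m=(im[...,0]>100)&(im[...,0]-im[...,1]>65)&(im[...,1]<85)
for c in blobs(m,60):
    P=c.reshape(-1,2);print(cv2.boundingRect(c),circ(plane('top',P,.082)),circ(plane('top',P,.028))[0])
```

```text
t 9.95 p [0.4116 0.4508 0.2111] open 0.0852 F [ 0.1 -0.8  0.9] tool delta cm [ 26.73  17.07 -17.15]
[[0.952, 0.001, 0.305], [-0.305, 0.0, 0.952], [0.001, -1.0, 0.001]]
(323, 226, 32, 32) (array([ 0.4804027 , -0.15888618]), np.float64(0.02535525861759278), np.float64(0.0008138995360980218)) [ 0.47834819 -0.1725246 ]
(498, 163, 14, 45) (array([ 0.57923331, -0.46133014]), np.float64(0.02557438627729015), np.float64(0.00946014562949067)) [ 0.58547307 -0.50035088]
(455, 159, 48, 65) (array([ 0.56943449, -0.40917382]), np.float64(0.0467278721652833), np.float64(0.01357474849632047)) [ 0.57485189 -0.4438174 ]
(103, 141, 34, 35) (array([0.61289663, 0.20412968]), np.float64(0.027374218813362192), np.float64(0.0005356798169160254)) [0.62196155 0.22095701]
```

View pics/side7.png

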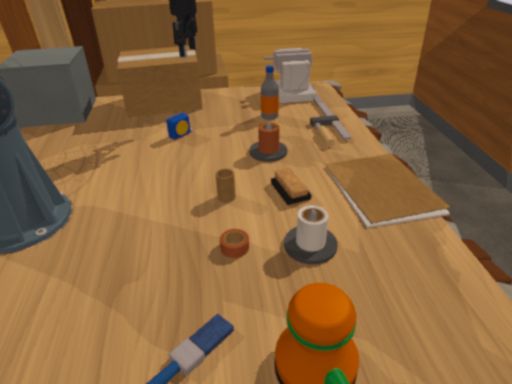

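View pics/top7.png

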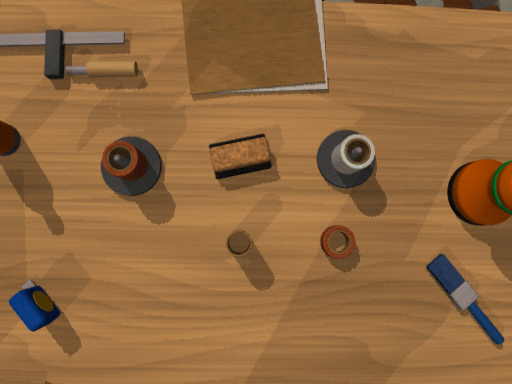

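The roll's rim at (120,159) measures to (0.613, 0.204), within 2 mm of the spindle, with the spindle visible inside the bore. The narrow roll at (338,241) and the core at (238,242) are unmoved.

```bash
python3 -c "
from plant import bot
print(bot.hand_in())"
```

```text
the job is handed in; nothing more can be done
None
```

The wide roll is on the empty stand's spindle, sitting on the base, released, with the arm well clear. I handed the job in at about 10 s; the hand-in reports no verdict.

**How it went:** I gripped the roll across its outside with 30 N (jaws stopped at 60 mm) and carried it over the spindle. There I corrected a 5 mm misalignment seen in both views. I lowered it until it touched the base, at TCP z 0.0409 m against 0.0405 m expected, with the force peaking at about 12 N. Then I opened the gripper and went straight up.

**Last checks:**
- **Position:** the roll's axis measured at (0.613, 0.204) m, about 2 mm or less from the spindle as measured. It looked upright in the side view and had not shifted after release.
- **Other pieces:** the narrow roll was within 1 mm of where it began. I checked the bare core only by eye, and it had not visibly moved in either view.
- **Disagreements:** the two views differed by up to about 6 mm on the base centre. My first two move calls were rejected for missing keys, so they moved nothing. No check failed.

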